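Ring for the porter and point out the bowl

ROBOT

A 6-joint arm with a two-finger parallel gripper is mounted at the origin on the work surface. World frame = base frame: x ahead of the robot, y to its left, z up, the work surface at z = 0. Lengths are in m, angles in rad, forces in N, time in s.
With the tool pointing down it reaches from about 0.25 to 0.725 m from the base axis. Payload 9.7 kg.
Tool frame: the origin (TCP) lies at the very end of the fingers, on their centre line; the grasp point (between the pads) lies 19 mm behind it (env.pinch_z is the distance from the TCP to the grasp point, in m); z points along the fingers, y is the line along which they close (so a half turn about z gives the same grasp; the last joint's range is limited). The gripper opens to 85 mm and grips with 20 to 120 N. Pads are 22 mm wide; open, the fingers measure 114 mm over their backs; the gripper's body (76 mm by 85 mm) begins 54 mm behind the grasp point. The pads swing forward as they close: fully open they stand 13 mm farther back than shut.
Start: joints at [-1.288, 0.087, 0.176, 1.66, 0, 1.571], TCP at [0.153, -0.528, 0.231] pointing down, gripper open.
Joint ranges: [-3.13, 3.13], [-0.85, 1.81], [-1.15, 1.24], [-2.2, 2.28], [-1.44, 1.52], [-3.14, 3.14]. Speed limits (rad/s): [2.22, 2.22, 2.57, 3.14, 3.14, 3.14].

INTERFACE

Orientations are given as a 3x3 rotation matrix whose columns are the frame's x, y, z axes.
In Python, from cell import env gives the robot as it stands. The module is installed in compiled form; this text tells all that it offers.
- The arm moves only by the tool play_rows, never from a script. Its arguments are lists of equal length, an entry for each row: "delta_pos": the shift along the tool's x, y, z in mm, a list of three; "rot": the turn, a rotation vector about the tool's x, y, z in rad, a list of three; "claw": the opening in per cent of the stroke, from 0 (shut) to 100 (fully open). A call has exactly 10 rows; each row shifts and turns the commanded pose from where the row before left it, along the tool's axes as they then stand; what a row does not reach is not made up. A row lasts 1/12 s, in which the tool goes at most 41.7 mm and 7.16 degrees, less where a joint would pass 70% of its speed; a pose out of reach is approached as far as the arm can. A call with a gripper value outside its range is refused whole. The fingers move at their own pace and stop on an object; "force" is the grip in N (left out, the last holds). Time passes only in rows, so rows that do not move let the fingers close, or fill a call up. It gives the time, the measured TCP pose, the force, the opening and the grip force at its end, in the units of the state.
- env.sense(): the state, without advancing time (a new reading comes with each control period).
- env.get_image(name): name is "scene" or "top" or "wrist"; returns a dict with "image" (480x640x3 uint8, red, green, blue), "vfov" (degrees; the focal length in pixels is half the picture's height over the tangent of half this angle, whatever the lens; pixels are square), "cx", "cy" (the principal point, pixels), "R" (3x3) and "t" (3): a world point X has camera coordinates R X + t; the wrist camera has in their place "T_tool_cam" (4x4, takes a point from camera to tool coordinates, whose origin is the TCP and whose axes are the flange's). Camera axes: x right, y down, z forward; pixel columns grow to the right and rows downward; lengths in m; the calibration is good to about 2 mm. The wrist camera is an equidistant fisheye: a pixel r from the principal point sees the ray r / f radians off the axis. A picture is of the moment at which its call begins: read the wrist's pose just before it. There is no depth.
- env.finish_job(): hands the job in; it is judged then, once.
The state is a dict: "time_s": time; "qpos": joint angles; "qvel": joint speeds; "joint_efforts": joint torques, N m; "tool_pos": TCP position; "orientation": TCP orientation; "wrist_force": force on the tool from outside, world axes, zero at the start; "ft_torque": the same for the moment, N m; "finger_gap": finger opening in m; "grip_force": force on a finger pad.
Only numpy, scipy, OpenCV 4.12 (cv2) and the standard library are available. Lean on these libraries where they do the work, as an engineer would, in place of code of your own. Each camera call takes 0.05 s, during which the arm holds its last target. There are 200 camera calls.

TASK

Ring the counter bell by pressing the black plunger on its top right down with the fingertips and letting it come up again. Then show the porter which bowl to take: hold the fingertips just above the middle of the red bowl, a few centimetres above its rim, point at it for at least two seconds without touching it, and finish still pointing there. Pick nothing up, and leave the bell, the bowls and the red sauce bottle standing where they are.

Things in the scene. Friction and masses are not known exactly. Their poses are not given: they have to be found in the camera images.
- bell: brass counter bell, loose on the counter, 0.45 kg: black round base 90 mm across, brass dome above it up to 51 mm high; origin at the centre of its underside, z up
- bell_top (a point): centre of the top face of the bell's black plunger button (24 mm across, on the bell's axis, 67 mm above the counter when up); it moves down with the plunger
- bell_plunger (a joint): how far the plunger is pressed, m: 0 is up, 0.006 fully down; a spring raises it again (about 1 N at first, 3.6 N fully down); the bell rings beyond 0.004
- red_bowl: the bowl to point at: red plastic, open round bowl, 124 mm across the rim and 58 mm high, loose; origin at the centre of its underside, z up
- red_bowl_rim (a point): centre of the red bowl's mouth, level with its rim, 58 mm above the counter
- white_bowl: bystander: white, open round bowl, 124 mm across the rim and 58 mm high, loose; origin at the centre of its underside, z up
- blue_bowl: bystander: blue, open round bowl, 124 mm across the rim and 58 mm high, loose; origin at the centre of its underside, z up
- red_bottle: bystander: red sauce bottle with a white pointed cap, 58 mm across and 160 mm high, loose; origin at the centre of its underside, z up

How it is judged:
By the outcome, as a careful person would: the job done as asked, in the order asked, and still so for the second after the job is handed in, with the robot touching nothing.
It also fails if it takes over 48 s, if anything falls off the work surface, if the arm or the gripper's body presses on something with over 40 N, if the wrist force passes 120 N, or if a joint passes its speed limit or range.

## Working session

There is one attempt and no reset: what is moved stays moved. The work goes in short steps, Python scripts to look and compute and a tool call to move; the robot and the scene stay as the last step left them, time stands still between calls to the robot, and variables do not carry over. Pictures are saved under pics/ and viewed, at most 10 in all, crops included, and the job is handed in when it is done.

Besides the shell and the picture viewer there is one more tool, called in YAML: its name, and indented under it one key for each argument. play_rows: Moves the arm, as the interface text tells. Its arguments: {"type":"object","properties":{"delta_pos":{"type":"array"},"rot":{"type":"array"},"claw":{"type":"array"},"force":{"type":"number"}},"required":["delta_pos","rot","claw"]}

```bash
mkdir -p pics; python3 - <<'E'
from cell import env
import cv2,pickle
d={}
for n in("scene","top"):
    i=env.get_image(n);d[n]=i
    cv2.imwrite(f"pics/{n}1.png",i["image"][:,:,::-1])
pickle.dump(d,open("d.pkl","wb"))
s=env.sense();print(s["time_s"],s["tool_pos"],s["orientation"],s["finger_gap"],s["wrist_force"])
E
```

```text
0.1 [ 0.15341445 -0.52795558  0.23066218] [[ 9.60285183e-01  2.79020203e-01 -3.04083086e-04]
 [ 2.79020368e-01 -9.60284510e-01  1.13729550e-03]
 [ 2.53221441e-05 -1.17697339e-03 -9.99999307e-01]] 0.0855711908909492 [ 0.59510608 -0.84541137  0.73865315]
```

View pics/top1.png

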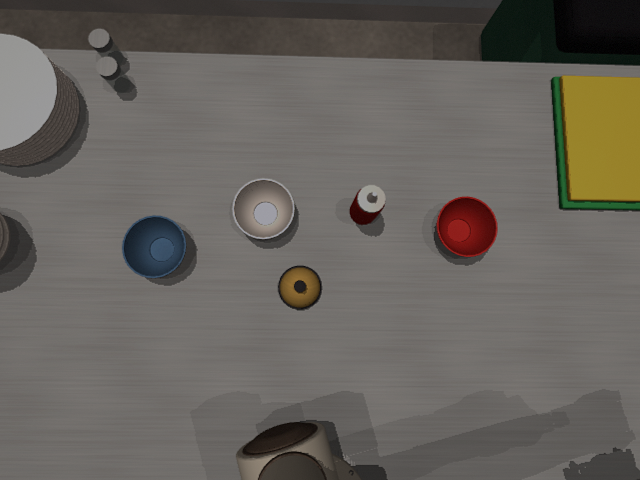

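View pics/scene1.png

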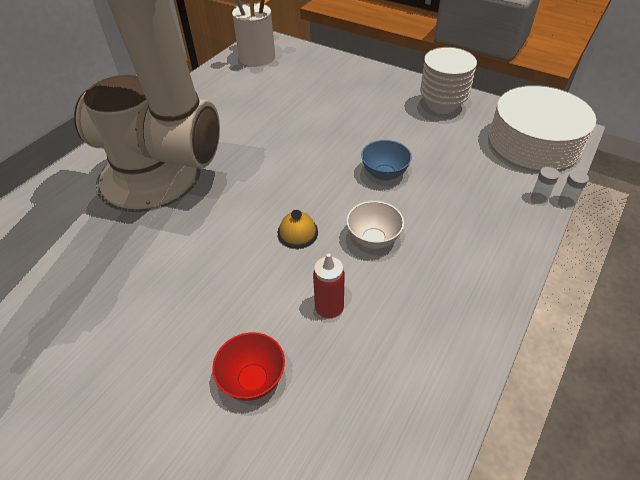

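The top view shows the bell plunger at (300,287), the red bowl rim centred at (467,227), the bottle at (368,203), the white bowl at (264,209) and the blue at (155,247). The scene view shows the plunger top at about (296,212) and the red bowl mouth at about (249,362).

```bash
cat > h.py <<'E'
import numpy as np
def toz(i,u,v,z):
    f=240/np.tan(np.radians(i["vfov"])/2)
    d=i["R"].T@np.array([(u-i["cx"])/f,(v-i["cy"])/f,1]); c=-i["R"].T@i["t"]
    return (c+d*(z-c[2])/d[2]).round(4)
E
python3 - <<'E'
import pickle
from h import *
d=pickle.load(open("d.pkl","rb"))
for n,c,p,z in [("plunger","top",(300,287),.067),("base","top",(300,288),.0),("red","top",(467,227),.058),("redL","top",(436.5,227),.058),("redR","top",(497,227),.058),("bottle tip","top",(372,198),.16),("white","top",(264,209),.058),("plunger","scene",(296,212),.067),("red","scene",(249,364),.058),("bottle tip","scene",(328,254),.16)]:
    print(n,c,toz(d[c],*p,z))
E
```

```text
plunger top [0.433  0.0241 0.067 ]
base top [0.4331 0.0242 0.    ]
red top [ 0.5566 -0.3081  0.058 ]
redL top [ 0.5556 -0.2465  0.058 ]
redR top [ 0.5576 -0.3691  0.058 ]
bottle tip top [ 0.5887 -0.1016  0.16  ]
white top [0.5862 0.0979 0.058 ]
plunger scene [0.4346 0.0262 0.067 ]
red scene [ 0.5617 -0.3097  0.058 ]
bottle tip scene [ 0.5962 -0.1052  0.16  ]
```

Two views agree within about 5 mm, and the rim measures 123 mm against 124. I'll set out for a point above the bell with the fingers shut.

play_rows:
  delta_pos:
    - [21, -22.5, 4]
    - [21, -22.5, 4]
    - [21, -22.5, 4]
    - [21, -22.5, 4]
    - [21, -22.5, 4]
    - [21, -22.5, 4]
    - [21, -22.5, 4]
    - [21, -22.5, 4]
    - [21, -22.5, 4]
    - [21, -22.5, 4]
  rot:
    - [0, 0, 0]
    - [0, 0, 0]
    - [0, 0, 0]
    - [0, 0, 0]
    - [0, 0, 0]
    - [0, 0, 0]
    - [0, 0, 0]
    - [0, 0, 0]
    - [0, 0, 0]
    - [0, 0, 0]
  claw: [0, 0, 0, 0, 0, 0, 0, 0, 0, 0]

```text
time_s: 0.93
tool_pos: [0.2925, -0.252, 0.1909]
orientation: [[0.96, 0.279, -0.0], [0.279, -0.96, 0.0], [-0.0, -0.0, -1.0]]
wrist_force: [0.4, 0.3, 0.7]
finger_gap: -0.0002
grip_force: 0.0
```

play_rows:
  delta_pos:
    - [21, -22.5, 5]
    - [21, -22.5, 5]
    - [21, -22.5, 5]
    - [21, -22.5, 5]
    - [21, -22.5, 5]
    - [21, -22.5, 5]
    - [21, -22.5, 5]
    - [21, -22.5, 5]
    - [21, -22.5, 5]
    - [0, 0, 0]
  rot:
    - [0, 0, 0]
    - [0, 0, 0]
    - [0, 0, 0]
    - [0, 0, 0]
    - [0, 0, 0]
    - [0, 0, 0]
    - [0, 0, 0]
    - [0, 0, 0]
    - [0, 0, 0]
    - [0, 0, 0]
  claw: [0, 0, 0, 0, 0, 0, 0, 0, 0, 0]

```text
time_s: 1.77
tool_pos: [0.4183, -0.0027, 0.1448]
orientation: [[0.959, 0.283, -0.001], [0.283, -0.959, 0.001], [-0.001, -0.001, -1.0]]
wrist_force: [0.4, -0.6, -0.2]
finger_gap: 0.0001
grip_force: 0.0
```

```bash
python3 - <<'E'
from cell import env
import cv2,pickle,numpy as np
s=env.sense();i=env.get_image("wrist");pickle.dump((s,i),open("w.pkl","wb"))
cv2.imwrite("pics/w1.png",i["image"][:,:,::-1])
print(s["time_s"],s["tool_pos"],s["qpos"],s["finger_gap"],s["wrist_force"])
R=s["orientation"]
print("to bell, tool mm",R.T@(np.array([.4335,.025,.067])-s["tool_pos"])*1000)
# project bell_top guess into fisheye
T=np.array(i["T_tool_cam"]);f=240/np.tan(np.radians(i["vfov"])/2)
def pr(X):
    p=R.T@(np.array(X)-s["tool_pos"]);c=T[:3,:3].T@(p-T[:3,3])
    th=np.arctan2(np.hypot(*c[:2]),c[2]);return np.array([i["cx"],i["cy"]])+f*th*c[:2]/np.hypot(*c[:2])
print(pr([.4335,.025,.067]),pr([.4335,.035,.067]),pr([.4435,.025,.067]),pr(s["tool_pos"]))
E
```

```text
1.7667 [ 0.41829812 -0.00271192  0.14483137] [-7.23638310e-03 -2.43168549e-01 -3.00352339e-01  1.51491020e+00
  1.10558944e-03  2.84789702e+00] 0.00012880382787550841 [ 0.3928155  -0.57798911 -0.21526921]
to bell, tool mm [ 22.48436872 -22.17566638  77.84255119]
[283.61335637 213.5113694 ] [267.96511671 209.08905883] [287.89101674 198.1050755 ] [319.65434558 305.8497764 ]
```

View pics/w1.png

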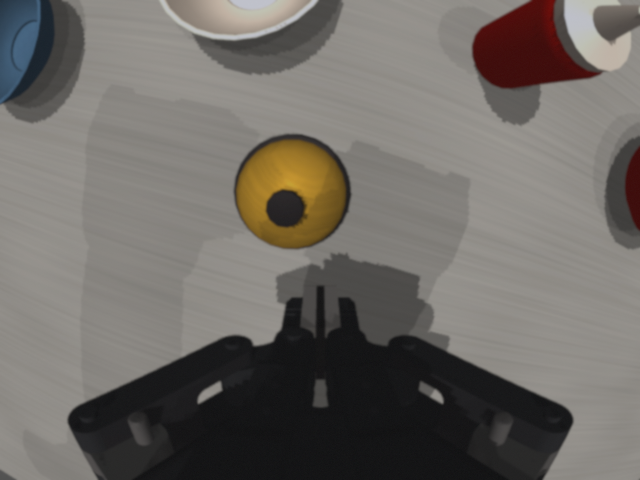

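The wrist view shows the plunger at (286,208), against a predicted (284,213), so it sits about 2–4 mm farther in +x. Correcting and going down to just above it.

play_rows:
  delta_pos:
    - [8, -7.5, 8]
    - [8, -7, 8]
    - [8, -7, 8]
    - [0, 0, 12]
    - [0, 0, 12]
    - [0, 0, 12]
    - [0, 0, 8]
    - [0, 0, 4]
    - [0, 0, 0]
    - [0, 0, 0]
  rot:
    - [0, 0, 0]
    - [0, 0, 0]
    - [0, 0, 0]
    - [0, 0, 0]
    - [0, 0, 0]
    - [0, 0, 0]
    - [0, 0, 0]
    - [0, 0, 0]
    - [0, 0, 0]
    - [0, 0, 0]
  claw: [0, 0, 0, 0, 0, 0, 0, 0, 0, 0]

```text
time_s: 2.65
tool_pos: [0.4344, 0.0208, 0.0744]
orientation: [[0.96, 0.279, 0.0], [0.279, -0.96, -0.0], [0.0, 0.0, -1.0]]
wrist_force: [0.7, 0.9, 0.8]
finger_gap: -0.0
grip_force: 0.0
```

```bash
python3 - <<'E'
from cell import env
import cv2,numpy as np
s=env.sense();i=env.get_image("wrist");j=env.get_image("scene")
a=cv2.resize(i["image"][200:400,220:420],(600,600))
b=cv2.resize(j["image"][160:260,246:346],(600,600))
cv2.imwrite("pics/w2.png",cv2.resize(np.hstack([a,b]),(800,400))[:,:,::-1])
print(s["time_s"],s["tool_pos"],s["wrist_force"])
E
```

```text
2.65 [0.43436003 0.02083439 0.07439986] [0.67556986 0.86035969 0.77605577]
```

View pics/w2.png

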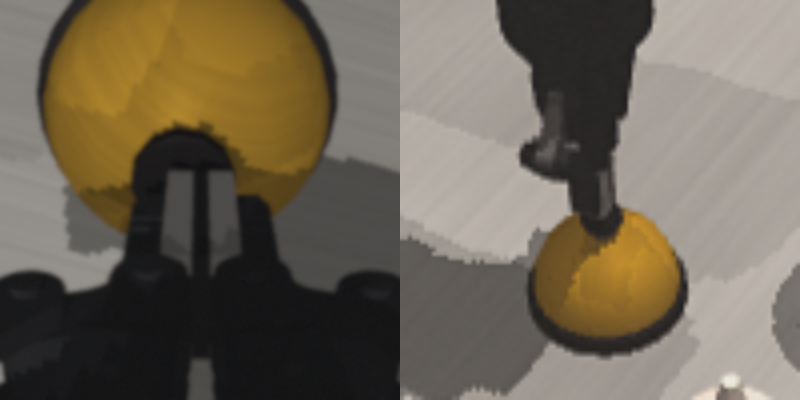

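The crop shows the shut fingertips over the plunger but about 4 mm right of its centre in the wrist picture (tips at column 201, button at 185). That matches the 4 mm y error measured. I'll correct it, then press 13 mm in small rows.

play_rows:
  delta_pos:
    - [1, -2, 0]
    - [1, -2, 0]
    - [0, 0, 0]
    - [0, 0, 3]
    - [0, 0, 3]
    - [0, 0, 2]
    - [0, 0, 2]
    - [0, 0, 1]
    - [0, 0, 1]
    - [0, 0, 0]
  rot:
    - [0, 0, 0]
    - [0, 0, 0]
    - [0, 0, 0]
    - [0, 0, 0]
    - [0, 0, 0]
    - [0, 0, 0]
    - [0, 0, 0]
    - [0, 0, 0]
    - [0, 0, 0]
    - [0, 0, 0]
  claw: [0, 0, 0, 0, 0, 0, 0, 0, 0, 0]

```text
time_s: 3.58
tool_pos: [0.4352, 0.0255, 0.0623]
orientation: [[0.96, 0.279, -0.0], [0.279, -0.96, 0.0], [-0.0, -0.0, -1.0]]
wrist_force: [-1.4, 0.8, 3.0]
finger_gap: 0.0002
grip_force: 1.5
```

Pressed about 4.7 mm with 3 N. A little more to be sure, then release.

play_rows:
  delta_pos:
    - [0, 0, 0.5]
    - [0, 0, 0.5]
    - [0, 0, 0.5]
    - [0, 0, 0]
    - [0, 0, 0]
    - [0, 0, 0]
    - [0, 0, 0]
    - [0, 0, 0]
    - [0, 0, 0]
    - [0, 0, 0]
  rot:
    - [0, 0, 0]
    - [0, 0, 0]
    - [0, 0, 0]
    - [0, 0, 0]
    - [0, 0, 0]
    - [0, 0, 0]
    - [0, 0, 0]
    - [0, 0, 0]
    - [0, 0, 0]
    - [0, 0, 0]
  claw: [0, 0, 0, 0, 0, 0, 0, 0, 0, 0]

```text
time_s: 4.42
tool_pos: [0.4352, 0.0255, 0.061]
orientation: [[0.96, 0.279, 0.0], [0.279, -0.96, 0.0], [0.0, -0.0, -1.0]]
wrist_force: [-2.6, 1.0, 4.2]
finger_gap: 0.0
grip_force: 2.5
```

Fully down (z 0.061, 4.2 N). Lifting straight up.

play_rows:
  delta_pos:
    - [0, 0, -3]
    - [0, 0, -5]
    - [0, 0, -10]
    - [0, 0, -22]
    - [0, 0, -30]
    - [0, 0, -30]
    - [0, 0, -30]
    - [0, 0, -30]
    - [0, 0, -20]
    - [0, 0, 0]
  rot:
    - [0, 0, 0]
    - [0, 0, 0]
    - [0, 0, 0]
    - [0, 0, 0]
    - [0, 0, 0]
    - [0, 0, 0]
    - [0, 0, 0]
    - [0, 0, 0]
    - [0, 0, 0]
    - [0, 0, 0]
  claw: [0, 0, 0, 0, 0, 0, 0, 0, 0, 0]

```text
time_s: 5.25
tool_pos: [0.4363, 0.0254, 0.2457]
orientation: [[0.96, 0.279, 0.006], [0.279, -0.96, 0.0], [0.006, 0.002, -1.0]]
wrist_force: [1.4, -0.9, 0.9]
finger_gap: -0.0003
grip_force: 0.0
```

```bash
python3 - <<'E'
from cell import env
import numpy as np,cv2
s=env.sense();j=env.get_image("scene")["image"];i=env.get_image("top")["image"]
b=np.hstack([cv2.resize(j[180:260,256:336],(400,400)),cv2.resize(i[220:320,250:350],(400,400))]);cv2.imwrite("pics/s3.png",b[:,:,::-1])
print(s["time_s"],s["tool_pos"],s["wrist_force"],s["orientation"].T@(np.array([.558,-.3085,.2])-s["tool_pos"])*1000)
E
```

```text
5.25 [0.43628429 0.02541237 0.24573198] [ 1.40891956 -0.87916062  0.86319504] [ 23.46477247 354.53783353  46.43194333]
```

View pics/s3.png

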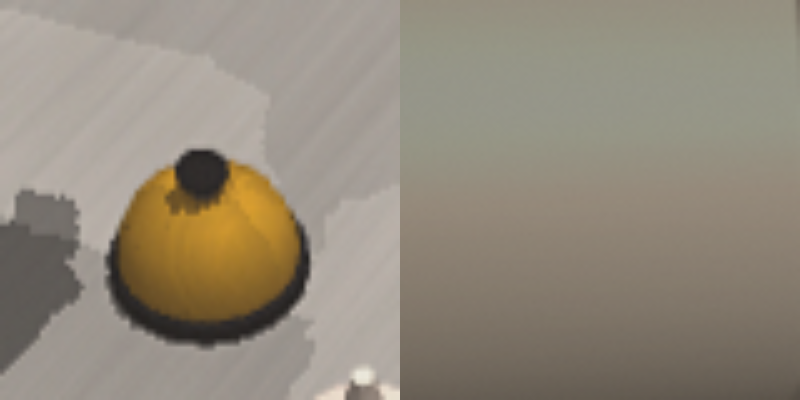

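The scene crop shows the bell upright in place with the plunger up (top near (296,213)). The arm hides it in the top view. Crossing to the red bowl at height.

play_rows:
  delta_pos:
    - [2, 24, 0]
    - [2, 24, 0]
    - [2, 24, 0]
    - [2, 24, 0]
    - [2, 24, 0]
    - [2, 24, 0]
    - [2, 24, 0]
    - [2, 24, 0]
    - [2, 24, 0]
    - [2, 24, 0]
  rot:
    - [0, 0, 0]
    - [0, 0, 0]
    - [0, 0, 0]
    - [0, 0, 0]
    - [0, 0, 0]
    - [0, 0, 0]
    - [0, 0, 0]
    - [0, 0, 0]
    - [0, 0, 0]
    - [0, 0, 0]
  claw: [0, 0, 0, 0, 0, 0, 0, 0, 0, 0]

```text
time_s: 6.18
tool_pos: [0.5211, -0.2005, 0.2393]
orientation: [[0.96, 0.279, -0.002], [0.279, -0.96, 0.001], [-0.002, -0.001, -1.0]]
wrist_force: [-0.7, -0.1, 0.1]
finger_gap: -0.0002
grip_force: 0.0
```

play_rows:
  delta_pos:
    - [0, 23, 10]
    - [0, 23, 10]
    - [0, 23, 10]
    - [0, 23, 10]
    - [0, 23, 10]
    - [0, 0, 10]
    - [0, 0, 10]
    - [0, 0, 10]
    - [0, 0, 0]
    - [0, 0, 0]
  rot:
    - [0, 0, 0]
    - [0, 0, 0]
    - [0, 0, 0]
    - [0, 0, 0]
    - [0, 0, 0]
    - [0, 0, 0]
    - [0, 0, 0]
    - [0, 0, 0]
    - [0, 0, 0]
    - [0, 0, 0]
  claw: [0, 0, 0, 0, 0, 0, 0, 0, 0, 0]

```text
time_s: 7.02
tool_pos: [0.553, -0.3088, 0.1603]
orientation: [[0.96, 0.28, -0.001], [0.28, -0.96, 0.001], [-0.001, -0.001, -1.0]]
wrist_force: [0.7, -0.0, 0.3]
finger_gap: 0.0002
grip_force: 0.0
```

```bash
python3 - <<'E'
from cell import env
import cv2,numpy as np
s=env.sense();i=env.get_image("wrist")
cv2.imwrite("pics/w4.png",i["image"][:,:,::-1])
R=s["orientation"];T=np.array(i["T_tool_cam"]);f=240/np.tan(np.radians(i["vfov"])/2)
im=i["image"].astype(int)
def pr(X):
    p=R.T@(np.array(X)-s["tool_pos"]);c=T[:3,:3].T@(p-T[:3,3])
    th=np.arctan2(np.hypot(*c[:2]),c[2]);return (np.array([i["cx"],i["cy"]])+f*th*c[:2]/np.hypot(*c[:2])).round(1)
B=np.array([.558,-.3085,.058]);print(s["time_s"],s["tool_pos"],s["orientation"].T@(B+[0,0,.035]-s["tool_pos"])*1000)
for a in range(0,360,45): print(a,pr(B+.062*np.array([np.cos(np.radians(a)),np.sin(np.radians(a)),0])))
E
```

```text
7.0167 [ 0.55302619 -0.30880101  0.16034336] [ 4.91057536  1.16393965 67.33861256]
0 [348.2 142.9]
45 [276.4 150.9]
90 [234.9 205.9]
135 [246.1 270. ]
180 [298.1 307.4]
225 [361.8 301.1]
270 [405.1 253.8]
315 [401.9 188.1]
```

View pics/w4.png

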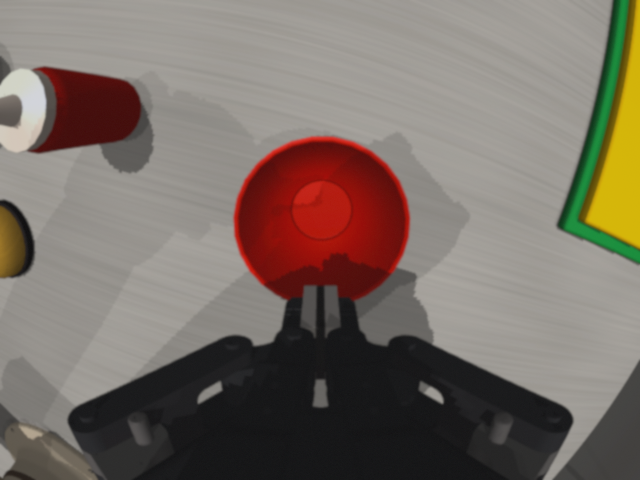

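The wrist view shows the red bowl's rim spanning columns 235–409 with its top at row 137. That fits the estimate to about 2 mm, so I'll descend to 35 mm above the rim and hold.

play_rows:
  delta_pos:
    - [2, 0.5, 10]
    - [2, 0.5, 10]
    - [2, 0, 10]
    - [1, 0, 10]
    - [0, 0, 10]
    - [0, 0, 8]
    - [0, 0, 5]
    - [0, 0, 3]
    - [0, 0, 0]
    - [0, 0, 0]
  rot:
    - [0, 0, 0]
    - [0, 0, 0]
    - [0, 0, 0]
    - [0, 0, 0]
    - [0, 0, 0]
    - [0, 0, 0]
    - [0, 0, 0]
    - [0, 0, 0]
    - [0, 0, 0]
    - [0, 0, 0]
  claw: [0, 0, 0, 0, 0, 0, 0, 0, 0, 0]

```text
time_s: 7.9
tool_pos: [0.5605, -0.309, 0.095]
orientation: [[0.96, 0.279, 0.0], [0.279, -0.96, -0.0], [0.0, 0.0, -1.0]]
wrist_force: [-0.3, 0.8, 0.0]
finger_gap: 0.0001
grip_force: 0.0
```

play_rows:
  delta_pos:
    - [0, 0, 0]
    - [0, 0, 0]
    - [0, 0, 0]
    - [0, 0, 0]
    - [0, 0, 0]
    - [0, 0, 0]
    - [0, 0, 0]
    - [0, 0, 0]
    - [0, 0, 0]
    - [0, 0, 0]
  rot:
    - [0, 0, 0]
    - [0, 0, 0]
    - [0, 0, 0]
    - [0, 0, 0]
    - [0, 0, 0]
    - [0, 0, 0]
    - [0, 0, 0]
    - [0, 0, 0]
    - [0, 0, 0]
    - [0, 0, 0]
  claw: [0, 0, 0, 0, 0, 0, 0, 0, 0, 0]

```text
time_s: 8.73
tool_pos: [0.5604, -0.3089, 0.0948]
orientation: [[0.96, 0.279, -0.0], [0.279, -0.96, 0.0], [-0.0, -0.0, -1.0]]
wrist_force: [-0.0, 0.4, -0.7]
finger_gap: -0.0002
grip_force: 0.0
```

play_rows:
  delta_pos:
    - [0, 0, 0]
    - [0, 0, 0]
    - [0, 0, 0]
    - [0, 0, 0]
    - [0, 0, 0]
    - [0, 0, 0]
    - [0, 0, 0]
    - [0, 0, 0]
    - [0, 0, 0]
    - [0, 0, 0]
  rot:
    - [0, 0, 0]
    - [0, 0, 0]
    - [0, 0, 0]
    - [0, 0, 0]
    - [0, 0, 0]
    - [0, 0, 0]
    - [0, 0, 0]
    - [0, 0, 0]
    - [0, 0, 0]
    - [0, 0, 0]
  claw: [0, 0, 0, 0, 0, 0, 0, 0, 0, 0]

```text
time_s: 9.57
tool_pos: [0.5604, -0.3089, 0.0948]
orientation: [[0.96, 0.279, -0.0], [0.279, -0.96, 0.0], [-0.0, -0.0, -1.0]]
wrist_force: [0.8, 0.3, 0.2]
finger_gap: -0.0
grip_force: 0.0
```

play_rows:
  delta_pos:
    - [0, 0, 0]
    - [0, 0, 0]
    - [0, 0, 0]
    - [0, 0, 0]
    - [0, 0, 0]
    - [0, 0, 0]
    - [0, 0, 0]
    - [0, 0, 0]
    - [0, 0, 0]
    - [0, 0, 0]
  rot:
    - [0, 0, 0]
    - [0, 0, 0]
    - [0, 0, 0]
    - [0, 0, 0]
    - [0, 0, 0]
    - [0, 0, 0]
    - [0, 0, 0]
    - [0, 0, 0]
    - [0, 0, 0]
    - [0, 0, 0]
  claw: [0, 0, 0, 0, 0, 0, 0, 0, 0, 0]

```text
time_s: 10.4
tool_pos: [0.5604, -0.3089, 0.0948]
orientation: [[0.96, 0.279, -0.0], [0.279, -0.96, 0.0], [-0.0, -0.0, -1.0]]
wrist_force: [-0.7, 0.3, -0.0]
finger_gap: -0.0001
grip_force: 0.0
```

```bash
python3 - <<'E'
from cell import env
import cv2
i=env.get_image("scene");cv2.imwrite("pics/s5.png",i["image"][:,:,::-1])
E
```

```text
(no output)
```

View pics/s5.png

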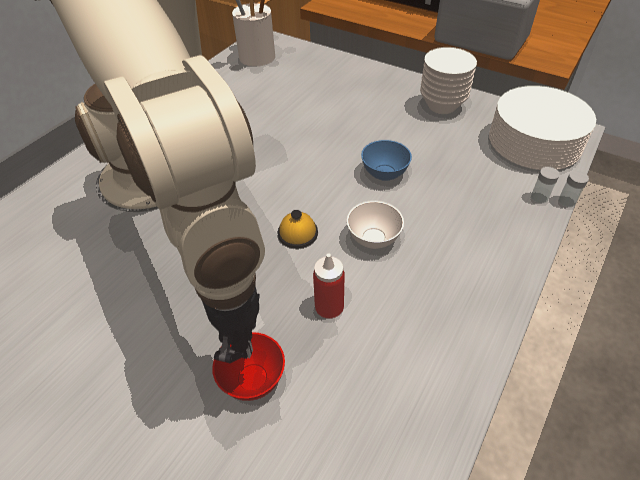

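The final scene view shows everything standing where it was and the fingertips near (235,355) over the red bowl. I'll check that the tip projection agrees before handing in.

```bash
python3 - <<'E'
import pickle
from h import *
from cell import env
i=pickle.load(open("d.pkl","rb"))["scene"];f=240/np.tan(np.radians(i["vfov"])/2)
s=env.sense()
for X in (s["tool_pos"],[.5604,-.309,.058]):
    c=i["R"]@np.array(X)+i["t"];print(f*c[:2]/c[2]+[i["cx"],i["cy"]])
print(s["time_s"])
E
```

```text
[245.80440896 352.65151557]
[248.65016054 363.32322938]
10.45
```

```bash
python3 -c "
from cell import env
print(env.finish_job())"
```

```text
the job is handed in; nothing more can be done
None
```

I pressed the bell's plunger fully down (about 6 mm, 4.2 N) and let it come up again. The job was handed in at about 10.5 s with the fingertips held still about 37 mm above the middle of the red bowl's mouth for over two seconds; the last picture shows the bell, bowls and bottle standing where they were.

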